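Trip test of a spindle guard's light barrier

ROBOT

A 6-joint arm with a two-finger parallel gripper is mounted at the origin on a cart in front of the work surface, level with it; the furniture and walls round the work are solid. World frame = base frame: x ahead of the robot, y to its left, z up, the work surface at z = 0. Lengths are in m, angles in rad, forces in N, time in s.
With the tool pointing down it reaches from about 0.425 to 0.95 m from the base axis. Payload 3.5 kg.
Tool frame: the origin (TCP) lies midway between the tips of the shut fingers; the grasp point (between the pads) lies 19 mm behind it (ctrl.grip_depth is the distance from the TCP to the grasp point, in m); z points along the fingers, y is the line along which they close (so a half turn about z gives the same grasp; the last joint's range is limited). The gripper opens to 85 mm and grips with 20 to 120 N. Pads are 22 mm wide; open, the fingers measure 114 mm over their backs; the gripper's body (76 mm by 85 mm) begins 54 mm behind the grasp point. The pads swing forward as they close: fully open they stand 13 mm farther back than shut.
Start: joints at [1.024, 0.286, 1.577, -0, 1.279, -0.15], TCP at [0.261, 0.623, 0.231] pointing down, gripper open.
Joint ranges: [-2.77, 2.77], [-0.9, 2.22], [0.21, 2.48], [-1.53, 4.67], [0.24, 2.81], [-2.84, 2.84]. Speed limits (rad/s): [2.79, 2.79, 3.14, 3.14, 3.14, 3.14].

INTERFACE

Orientations are given as a unit quaternion [w, x, y, z].
In Python, from cell import ctrl gives the robot as it stands.
- The arm moves only by the tool step_arm, never from a script. Its argument "targets" is a list of rows, each an object of numbers: "x", "y", "z": the shift along the tool's x, y, z in m; "ax", "ay", "az": the turn, a rotation vector about the tool's x, y, z in rad; "gripper": the gripper's target within -1 to 1 (shut at 1, half-way at 0, fully open at -1). A call has 1 to 8 rows; each row shifts and turns the commanded pose from where the row before left it, along the tool's axes as they then stand; what a row does not reach is not made up. A row lasts 1/12 s, in which the tool goes at most 41.7 mm and 7.16 degrees, less where a joint would pass 70% of its speed; a pose out of reach is approached as far as the arm can. A call with a gripper value outside its range is refused whole. The fingers move at their own pace and stop on an object; "force" is the grip in N (left out, the last holds). Time passes only in rows, so rows that do not move let the fingers close. It gives the time, the measured TCP pose, the force, the opening and the grip force at its end, in the units of the state.
- ctrl.sense(): the state, without advancing time (a new reading comes with each control period).
- ctrl.capture(name): name is "side" or "top" or "wrist"; returns the picture (400x640x3 uint8, blue, green, red); there is no depth.
- ctrl.camera_model(name): a dict with "intrinsics" (3x3 intrinsics, pixels), "rvec" (rotation vector, rad) and "tvec" (3), from world to camera coordinates, as OpenCV has them. Camera axes: x right, y down, z forward; pixel columns grow to the right and rows downward; lengths in m; the calibration is good to about 2 mm. A picture is of the moment at which its call begins: read the wrist's pose just before it. camera_model takes no time and is no camera call; for the wrist camera it gives the pose at the moment of the call.
- ctrl.hand_in(): hands the job in; it is judged then, once.
The state is a dict: "t": time; "qpos": joint angles; "qvel": joint speeds; "joint_efforts": joint torques, N m; "tcp_pos": TCP position; "tool_rot": TCP orientation; "force": force on the tool from outside, world axes, zero at the start; "torque": the same for the moment, N m; "grip_width": finger opening in m; "grip_force": force on a finger pad.
Only numpy, scipy, OpenCV 4.12 (cv2) and the standard library are available. Lean on these libraries where they do the work, as an engineer would, in place of code of your own. Each camera call takes 0.05 s, during which the arm holds its last target. There are 200 camera calls.

TASK

Test the light barrier of the spindle guard with the test gauge: pick the gauge up by its handle and first push the recessed reset button on the reset box fully in with the gauge's nose, for about half a second. Then pass the gauge's blade level through the narrow window in the front of the guard until only about 1 cm of blade still shows in front of it (the handle must not butt against the guard), and finish holding it there in the gripper, still, straight and free in the window rather than forced against its edges. Leave the other things on the bench where they lie.

Things in the scene. Friction and masses are not known exactly. Their poses are not given: they have to be found in the camera images.
- test_gauge: Loose gauge, 0.13 kg, 132 mm long, lying flat: aluminium handle 18 wide x 22 high, steel blade 16 x 10 from the middle of its front end (shoulder), round 8 mm nose. Origin: handle's underside at the balance point (good grip, 18 mm across y). x to the nose, z up. Handle x -45 to 25, z 0 to 22; blade to x 67, axis z 11; taper, nose tip x 87. The handle does not pass the guard's window.
- gauge_nose (a point): Tip of the gauge's nose, at (87, 0, 11) mm in the gauge's frame; axes as the gauge.
- gauge_shoulder (a point): Middle of the handle's front end, where the blade starts, at (25, 0, 11) mm in the gauge's frame, 62 mm behind the tip of the nose; axes as the gauge.
- guard: Fixed spindle guard: grey sheet-metal box 92 deep (x) x 130 wide (y; 158 over its low side feet) x 96 high, clear top. Stands at the left or the right place, front toward the robot. Origin: at bench height under the middle of the front face. x goes from the front face into the box, y to the left along the face, z up.
- guard_window (a point): Centre of the guard's window at the outer front face, 62 mm above the bench: a level slot 18 wide (y) x 12 high (z), 2 mm more than the blade each way, edges slightly bevelled, in a 6 mm plate. Inside: 31 mm free to each side (sensor heads), and a felt bob straight ahead 71 mm behind the face. Axes as the guard: x straight in, y left, z up.
- reset_box: Fixed grey plastic box 70 deep (x) x 76 wide (y) x 96 high with a black stub 12 mm high on top, at the place (left or right) that the guard does not take, front toward the robot. Origin: at bench height under the middle of the front face. x goes from the front face into the box, y to the left, z up.
- button_face (a point): Centre of the unpressed reset button's face, 70 mm above the bench, 6 mm behind the box's front face at the bottom of a square well 18 x 18 mm (too small for fingers). Black disc of 15 mm diameter. Axes as the box: x is the pressing direction. The point does not move with the button.
- reset_button (a joint): Travel of the reset button into the box: 0 out, 0.005 m fully in; a spring takes about 1 N to start and 2.5 N fully in, and pushes it back out.
- bench_block: Bystander: steel block 66 x 66 x 20 mm; origin at the centre of its underside.
- pumice: Bystander: dark block 42 x 62 x 28 mm; origin at the centre of its underside.
- tweezers_2: Bystander: dark tweezers 13 x 137 x 9 mm, long in y; origin at the centre of the underside.
- ring_clamp: Bystander: wooden hand clamp 27 x 124 x 24 mm, long in y; origin at the centre of the underside.
- ring_mandrel: Bystander: tapered steel mandrel 25 x 228 x 24 mm, long in y; origin at the centre of the underside.

How it is judged:
On the way:
1. the reset button is pressed in with the gauge (value of joint reset_button above 0.0035 m and contact force between test_gauge and reset_box above 1 N), for 0.2 s.
At the end, for the whole second after the job is handed in: The gripper holds the gauge (over 2 N) still, its nose 42 to 60.5 mm behind the guard's front face (1.5 to 20 mm of blade showing) and within 6 mm of the window's axis, the gauge within 0.12 rad of straight and level, under 0.02 m/s, pressing on the guard with less than 8 N (x of gauge_nose in the frame of guard_window between 0.042 and 0.0605 m and y of gauge_nose in the frame of guard_window between -0.006 and 0.006 m and z of gauge_nose in the frame of guard_window between -0.006 and 0.006 m and angle between the x axis of test_gauge and the x axis of guard_window, either way round below 0.12 rad and angle between test_gauge's own z axis and vertical below 0.12 rad and contact force between the fingers and test_gauge above 2 N and contact force between test_gauge and guard below 8 N and linear speed of test_gauge below 0.02 m/s); the arm keeps its last pose, push and grip.
It fails at once if a bystander is moved by more than 2 cm (distance of any of bench_block, pumice, tweezers_2, ring_clamp, ring_mandrel from where it was at the start of the episode above 0.02 m).
It also fails if it takes over 58 s, if anything falls off the work surface, if the arm or the gripper's body presses on something with over 40 N, if the wrist force passes 120 N, or if a joint passes its speed limit or range.

## Working session

There is one attempt and no reset: what is moved stays moved. The work goes in short steps, Python scripts to look and compute and a tool call to move; the robot and the scene stay as the last step left them, time stands still between calls to the robot, and variables do not carry over. Pictures are saved under pics/ and viewed, at most 10 in all, crops included, and the job is handed in when it is done.

Besides the shell and the picture viewer there is one more tool, called after "Emit:" by a JSON object that holds its "api" and its "payload". step_arm: Moves the arm, as the interface text tells. Its arguments: {"type":"object","properties":{"targets":{"type":"array"},"force":{"type":"number"}},"required":["targets"]}

```bash
ls; mkdir -p pics; python3 - <<'E'
from cell import ctrl
import cv2
s=ctrl.sense();print(s)
for n in("top","side"):
    cv2.imwrite(f"pics/{n}1.png",ctrl.capture(n)); m=ctrl.camera_model(n);print(n,m)
E
```

```text
pics
{'t': 0.0, 'qpos': array([ 1.02398376e+00,  2.87204061e-01,  1.57821147e+00, -1.03614819e-05,
        1.27862036e+00, -1.49974849e-01]), 'qvel': array([-2.42475349e-04, -1.03935685e-04, -7.29491968e-05,  1.97255234e-04,
       -1.21883745e-03,  4.30182007e-04]), 'joint_efforts': array([-5.53732098e-04, -4.05966461e+01, -2.92632741e+01, -8.44737997e-05,
        5.67236522e-03,  1.31505463e-06]), 'tcp_pos': array([0.26049309, 0.62197601, 0.22990294]), 'tool_rot': array([-4.12384706e-04,  1.97117843e-01,  9.80379041e-01, -1.14991858e-03]), 'force': array([-0.20193026, -0.4634603 ,  0.38412767]), 'torque': array([ 0.03882864,  0.01884965, -0.01009956]), 'grip_force': 0.0, 'grip_width': 0.08541348996241603}
top {'intrinsics': array([[361.99073968,   0.        , 321.73390534],
       [  0.        , 361.99073968, 197.3152467 ],
       [  0.        ,   0.        ,   1.        ]]), 'rvec': array([ 2.17797324, -2.01890559,  0.23367623]), 'tvec': array([-0.0151267 ,  0.48617144,  1.00331538])}
side {'intrinsics': array([[519.51853652,   0.        , 328.14264728],
       [  0.        , 519.51853652, 193.35323801],
       [  0.        ,   0.        ,   1.        ]]), 'rvec': array([ 0.014088 , -2.8005654,  1.3731767]), 'tvec': array([0.4642823 , 0.06104732, 1.52417447])}
```

View pics/top1.png

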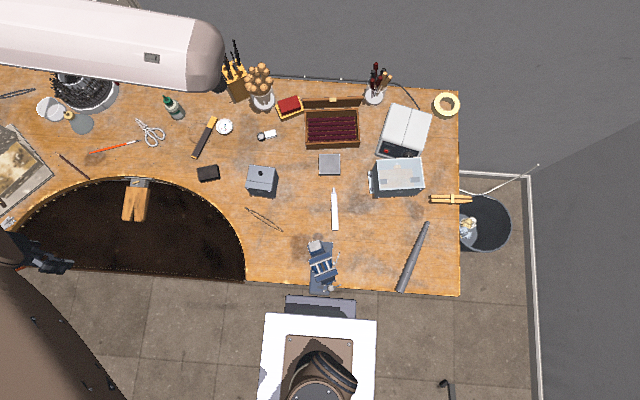

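View pics/side1.png

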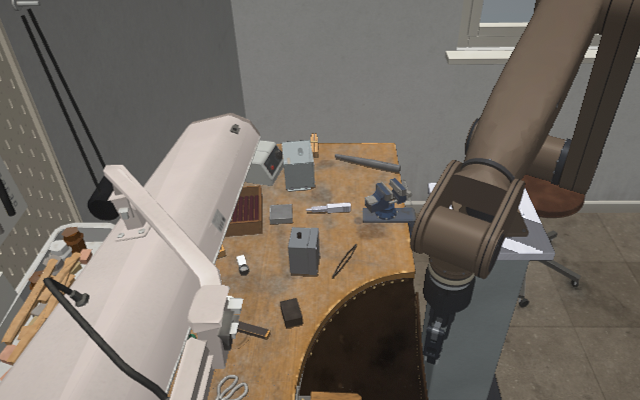

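The top view shows the gauge at about (335,208), nose toward the steel block at (329,164). The reset box is at (262,180), left, and the guard is at (400,175), right. A vise stands at (322,262). I'll enlarge both views.

```bash
cat > h.py <<'E'
import numpy as np, cv2
from cell import ctrl
from scipy.spatial.transform import Rotation as R
def plane(n,uv,z,m=None):
    m=m or ctrl.camera_model(n); Rm=cv2.Rodrigues(np.array(m["rvec"]))[0]; t=np.array(m["tvec"]).ravel()
    c=-Rm.T@t; d=Rm.T@np.linalg.inv(m["intrinsics"])@np.array([*uv,1.])
    return c+d*(z-c[2])/d[2]
def proj(n,P,m=None):
    m=m or ctrl.camera_model(n)
    return cv2.projectPoints(np.array(P,float).reshape(-1,3),np.array(m["rvec"]),np.array(m["tvec"]),np.array(m["intrinsics"]),None)[0].reshape(-1,2)
def tri(uvs):
    A=[];b=[]
    for n,uv in uvs:
        m=ctrl.camera_model(n);P=m["intrinsics"]@np.c_[cv2.Rodrigues(np.array(m["rvec"]))[0],np.array(m["tvec"])]
        for k in(0,1):
            r=uv[k]*P[2]-P[k];A.append(r[:3]);b.append(-r[3])
    return np.linalg.lstsq(np.array(A),np.array(b),rcond=None)[0]
E
python3 - <<'E'
from h import *
a=cv2.imread("pics/top1.png")[145:245,235:435]
b=cv2.imread("pics/side1.png")[130:280,265:365]
cv2.imwrite("pics/topz.png",cv2.resize(a,None,fx=4,fy=4,interpolation=cv2.INTER_CUBIC))
cv2.imwrite("pics/sidez.png",cv2.resize(b,None,fx=4,fy=4,interpolation=cv2.INTER_CUBIC))
for uv,z in(((335,188),.011),((335,229),.022),((262,180),.1),((400,175),.1),((329,164),.02),((322,262),.1)):print(uv,plane("top",uv,z).round(3))
E
```

```text
(335, 188) [ 0.528 -0.016  0.011]
(335, 229) [ 0.401 -0.024  0.022]
(262, 180) [0.513 0.193 0.1  ]
(400, 175) [ 0.557 -0.196  0.1  ]
(329, 164) [0.601 0.008 0.02 ]
(322, 262) [0.298 0.007 0.1  ]
```

View pics/topz.png

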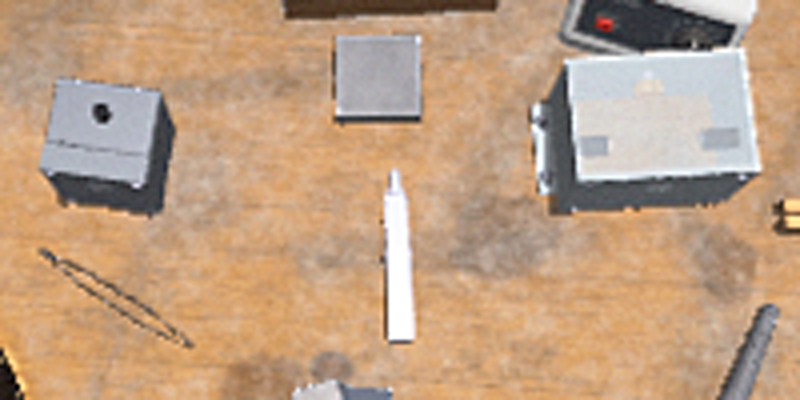

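View pics/sidez.png

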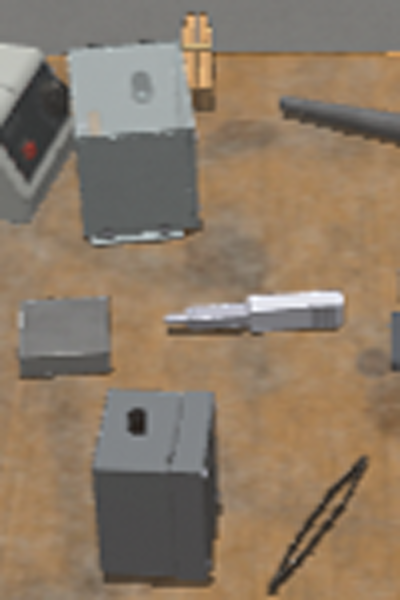

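Emit:
{"api": "step_arm", "payload": {"targets": [{"az": -0.1},{"az": -0.1},{"az": -0.1},{"az": -0.096},{"x": -0.01,"y": -0.036,"z": -0.002},{"x": -0.01,"y": -0.036,"z": -0.002},{"x": -0.01,"y": -0.036,"z": -0.002},{"x": -0.01,"y": -0.036,"z": -0.002}]}}

```text
invalid input
```

Emit:
{"api": "step_arm", "payload": {"targets": [{"x": -0.01,"y": -0.036,"z": -0.002},{"x": -0.01,"y": -0.036,"z": -0.002},{"x": -0.01,"y": -0.036,"z": -0.002},{"x": -0.01,"y": -0.036,"z": -0.002},{"x": -0.01,"y": -0.036,"z": -0.002},{"x": -0.01,"y": -0.036,"z": -0.002},{"x": -0.01,"y": -0.036,"z": -0.002},{"x": -0.01,"y": -0.036,"z": -0.002}]}}

```text
invalid input
```

Emit:
{"api": "step_arm", "payload": {"targets": [{"x": -0.01,"y": -0.036,"z": -0.002},{"x": -0.01,"y": -0.036,"z": -0.002},{"x": -0.01,"y": -0.036,"z": -0.002},{"x": -0.01,"y": -0.036,"z": -0.002},{"x": -0.01,"y": -0.036,"z": -0.002},{"x": -0.01,"y": -0.036,"z": -0.002},{},{}]}}

```text
invalid input
```

```bash
python3 - <<'E'
from h import *
m=ctrl.camera_model("wrist"); im=ctrl.capture("wrist"); cv2.imwrite("pics/w1.png",im); np.save("w1.npy",m,allow_pickle=True)
s=ctrl.sense(); print(s["t"],s["tcp_pos"],R.from_quat(s["tool_rot"],scalar_first=True).as_matrix().round(3))
Rm=cv2.Rodrigues(np.array(m["rvec"]))[0];print("cam",(-Rm.T@m["tvec"]).round(3),Rm.round(3),m["intrinsics"])
E
```

```text
0.15 [0.26057649 0.62210117 0.23022222] [[-0.922  0.386 -0.001]
 [ 0.386  0.922 -0.002]
 [ 0.    -0.002 -1.   ]]
cam [0.195 0.648 0.373] [[ 0.388  0.922 -0.002]
 [ 0.886 -0.372  0.278]
 [ 0.256 -0.11  -0.961]] [[320.05069556   0.         314.78628879]
 [  0.         320.05069556 203.91429797]
 [  0.           0.           1.        ]]
```

View pics/w1.png

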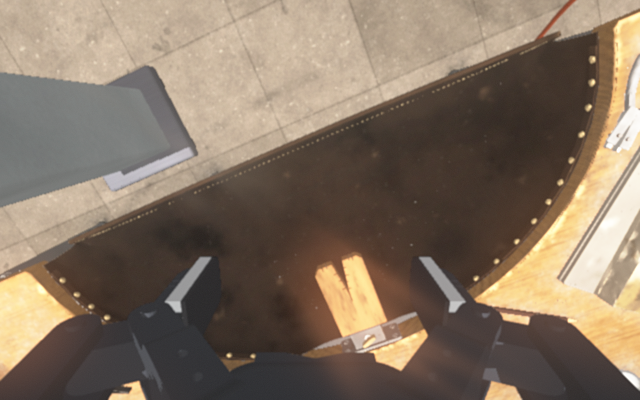

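The wrist picture shows the well under the start pose, with the fingers at the lower edge. It has nothing of use yet. The rows seem to need every key, so I'll resend them complete.

Emit:
{"api": "step_arm", "payload": {"targets": [{"x": 0,"y": 0,"z": 0,"ax": 0,"ay": 0,"az": -0.1,"gripper": -1},{"x": 0,"y": 0,"z": 0,"ax": 0,"ay": 0,"az": -0.1,"gripper": -1},{"x": 0,"y": 0,"z": 0,"ax": 0,"ay": 0,"az": -0.1,"gripper": -1},{"x": 0,"y": 0,"z": 0,"ax": 0,"ay": 0,"az": -0.096,"gripper": -1},{"x": -0.01,"y": -0.036,"z": -0.002,"ax": 0,"ay": 0,"az": 0,"gripper": -1},{"x": -0.01,"y": -0.036,"z": -0.002,"ax": 0,"ay": 0,"az": 0,"gripper": -1},{"x": -0.01,"y": -0.036,"z": -0.002,"ax": 0,"ay": 0,"az": 0,"gripper": -1},{"x": -0.01,"y": -0.036,"z": -0.002,"ax": 0,"ay": 0,"az": 0,"gripper": -1}]}}

```text
t: 0.82
tcp_pos: [0.3005, 0.4769, 0.2386]
tool_rot: [-0.0, -0.0, 1.0, -0.0]
force: [-0.0, 0.2, 0.2]
grip_width: 0.085
grip_force: 0.0
```

Emit:
{"api": "step_arm", "payload": {"targets": [{"x": -0.01,"y": -0.036,"z": -0.002,"ax": 0,"ay": 0,"az": 0,"gripper": -1},{"x": -0.01,"y": -0.036,"z": -0.002,"ax": 0,"ay": 0,"az": 0,"gripper": -1},{"x": -0.01,"y": -0.036,"z": -0.002,"ax": 0,"ay": 0,"az": 0,"gripper": -1},{"x": -0.01,"y": -0.036,"z": -0.002,"ax": 0,"ay": 0,"az": 0,"gripper": -1},{"x": -0.01,"y": -0.036,"z": -0.002,"ax": 0,"ay": 0,"az": 0,"gripper": -1},{"x": -0.01,"y": -0.036,"z": -0.002,"ax": 0,"ay": 0,"az": 0,"gripper": -1},{"x": -0.01,"y": -0.036,"z": -0.002,"ax": 0,"ay": 0,"az": 0,"gripper": -1},{"x": -0.01,"y": -0.036,"z": -0.002,"ax": 0,"ay": 0,"az": 0,"gripper": -1}]}}

```text
t: 1.48
tcp_pos: [0.3803, 0.1888, 0.2553]
tool_rot: [0.0, 0.0, 1.0, -0.0]
force: [1.1, 0.1, -0.5]
grip_width: 0.0853
grip_force: 0.0
```

Emit:
{"api": "step_arm", "payload": {"targets": [{"x": -0.01,"y": -0.036,"z": -0.002,"ax": 0,"ay": 0,"az": 0,"gripper": -1},{"x": -0.01,"y": -0.036,"z": -0.002,"ax": 0,"ay": 0,"az": 0,"gripper": -1},{"x": -0.01,"y": -0.036,"z": -0.002,"ax": 0,"ay": 0,"az": 0,"gripper": -1},{"x": -0.01,"y": -0.036,"z": -0.002,"ax": 0,"ay": 0,"az": 0,"gripper": -1},{"x": -0.01,"y": -0.036,"z": -0.002,"ax": 0,"ay": 0,"az": 0,"gripper": -1},{"x": -0.01,"y": -0.036,"z": -0.002,"ax": 0,"ay": 0,"az": 0,"gripper": -1},{"x": 0,"y": 0,"z": 0,"ax": 0,"ay": 0,"az": 0,"gripper": -1},{"x": 0,"y": 0,"z": 0,"ax": 0,"ay": 0,"az": 0,"gripper": -1}]}}

```text
t: 2.15
tcp_pos: [0.4403, -0.0271, 0.2671]
tool_rot: [-0.0, 0.002, 1.0, 0.0]
force: [0.1, -0.3, -0.0]
grip_width: 0.0855
grip_force: 0.0
```

```bash
cat >> h.py <<'E'
import pickle
def snap(f):
    m=ctrl.camera_model("wrist"); im=ctrl.capture("wrist"); cv2.imwrite(f"pics/{f}.png",im); pickle.dump(m,open(f+".pkl","wb"))
    s=ctrl.sense(); print(s["t"],s["tcp_pos"].round(4),R.from_quat(s["tool_rot"],scalar_first=True).as_matrix().round(3).tolist(),s["force"].round(1))
E
python3 -c "
from h import *
snap('w2')"
```

```text
2.2 [ 0.44   -0.0258  0.2669] [[-1.0, 0.003, -0.001], [0.003, 1.0, 0.001], [0.001, 0.001, -1.0]] [-0.2 -0.1 -0.1]
```

View pics/w2.png

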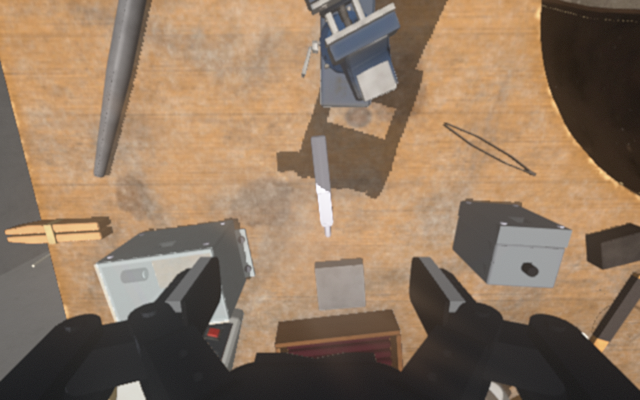

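The wrist view shows the gauge at (319,138)–(328,236), the guard at lower left, the reset box at right and the block at (340,283). I'll enlarge the relevant parts in one composite.

```bash
python3 - <<'E'
from h import *
im=cv2.imread("pics/w2.png"); C=np.zeros((600,800,3),np.uint8)
def put(x,y,u,v,w,h): C[y:y+4*h,x:x+4*w]=cv2.resize(im[v:v+h,u:u+w],None,fx=4,fy=4,interpolation=cv2.INTER_CUBIC)
put(0,0,92,215,168,85); put(0,340,452,197,130,65); put(672,0,308,130,32,112)
cv2.imwrite("pics/c2.png",C)
E
```

```text
(no output)
```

View pics/c2.png

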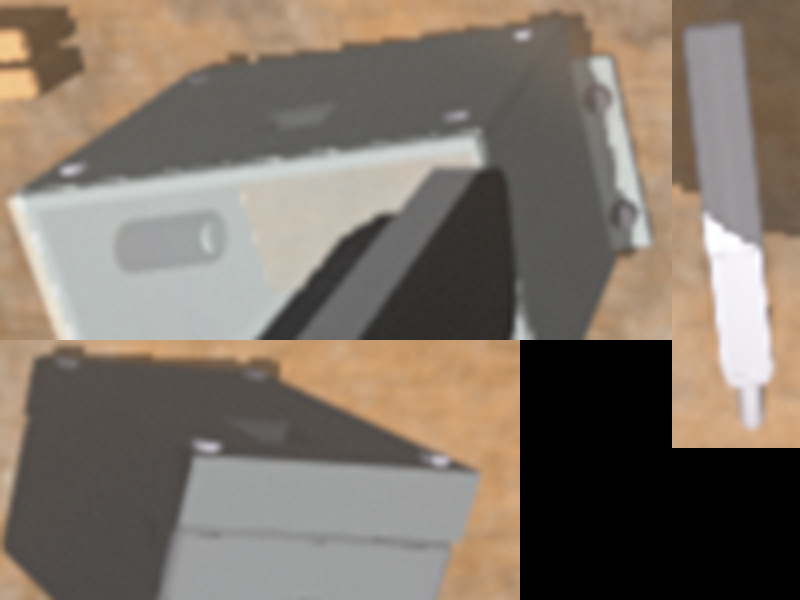

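The front faces are clear in this one. The window centre is near full-image (167,244) and the button well near (517,219). The guard's top front edge runs (94,263)–(212,248) and the box's (500,225)–(571,229). The gauge tail is at (318,136) and its nose at (328,237).

```bash
python3 - <<'E'
from h import *
m=pickle.load(open("w2.pkl","rb"))
f=lambda x,y,ou,ov,ox,oy:((x-ox+.5)/4+ou-.5,(y-oy+.5)/4+ov-.5)
G=lambda x,y:f(x,y,92,215,0,0); B=lambda x,y:f(x,y,452,197,0,340); A=lambda x,y:f(x,y,308,130,672,0)
P=lambda uv,z:plane("w",uv,z,m)
def fr(name,a,b,w,h,c0,c1):  # a left(+y) b right top corners
    a,b=P(a,.096),P(b,.096); d=a-b; print(name,"L",a.round(4),"R",b.round(4),"len",np.linalg.norm(d).round(4),"mid",((a+b)/2).round(4),"yaw",np.arctan2(-d[0],d[1]).round(4)); print("  target pt",P(w,h).round(4),"bottom",P(c0,0).round(4),P(c1,0).round(4))
fr("guard",G(480,133),G(10,195),G(302,116),.062,G(560,15),G(200,70))
fr("box",B(478,470),B(193,455),B(260,430),.070,B(275,365),B(35,355))
t=[P(A(686,28),.022),P(A(742,24),.022)];n=P(A(752,430),.011)
tm=(t[0]+t[1])/2;d=n-tm;print("gauge tail",tm.round(4),"w",np.linalg.norm(t[0]-t[1]).round(4),"nose",n.round(4),"len",np.hypot(*d[:2]).round(4),"yaw",np.arctan2(d[1],d[0]).round(4))
z=lambda x,y:(235+(x+.5)/4-.5,145+(y+.5)/4-.5); T=lambda x,y,h:plane("top",z(x,y),h).round(4)
print("top guard",T(577,180,.096),T(762,172,.096),"box",T(42,172,.096),T(145,186,.096),"gauge",T(400,340,.022),T(393,170,.011))
E
```

```text
guard L [ 0.5078 -0.1387  0.096 ] R [ 0.525  -0.2673  0.096 ] len 0.1297 mid [ 0.5164 -0.203   0.096 ] yaw 0.1333
  target pt [ 0.5171 -0.2024  0.062 ] bottom [ 0.5072 -0.1413  0.    ] [ 0.5262 -0.266   0.    ]
box L [0.4892 0.2396 0.096 ] R [0.4845 0.1643 0.096 ] len 0.0754 mid [0.4868 0.2019 0.096 ] yaw -0.0622
  target pt [0.4867 0.1979 0.07  ] bottom [0.4881 0.2456 0.    ] [0.4841 0.1651 0.    ]
gauge tail [ 0.3973 -0.0242  0.022 ] w 0.0167 nose [ 0.5309 -0.0118  0.011 ] len 0.1341 yaw 0.0922
top guard [ 0.5111 -0.138   0.096 ] [ 0.5269 -0.2684  0.096 ] box [0.4881 0.239  0.096 ] [0.4835 0.1654 0.096 ] gauge [ 0.3987 -0.0232  0.022 ] [ 0.5307 -0.0094  0.011 ]
```

Emit:
{"api": "step_arm", "payload": {"targets": [{"x": 0,"y": 0,"z": 0,"ax": 0,"ay": 0,"az": -0.1,"gripper": -1},{"x": -0.004,"y": 0.006,"z": 0.02,"ax": 0,"ay": 0,"az": 0,"gripper": -1},{"x": 0,"y": 0,"z": 0.04,"ax": 0,"ay": 0,"az": 0,"gripper": -1},{"x": 0,"y": 0,"z": 0.04,"ax": 0,"ay": 0,"az": 0,"gripper": -1},{"x": 0,"y": 0,"z": 0,"ax": 0,"ay": 0,"az": 0,"gripper": -1}]}}

```text
t: 2.62
tcp_pos: [0.4374, -0.0158, 0.1589]
tool_rot: [-0.008, -0.051, 0.999, 0.003]
force: [-2.4, 1.2, -1.6]
grip_width: 0.0853
grip_force: 0.0
```

```bash
cat >> h.py <<'E'
def to(x,y,z,yaw):
    "remaining tool-frame shift and turn to tcp xyz, tool down with tool x = -(cos yaw, sin yaw)"
    s=ctrl.sense(); Rt=R.from_quat(s["tool_rot"],scalar_first=True)
    G=R.from_euler("z",yaw)*R.from_quat([0,1,0,0])
    print(s["t"].__round__(2),s["tcp_pos"].round(4),"shift",Rt.inv().apply(np.array([x,y,z])-s["tcp_pos"]).round(4),"shift in goal frame",G.inv().apply(np.array([x,y,z])-s["tcp_pos"]).round(4),"turn",(Rt.inv()*G).as_rotvec().round(4),"F",s["force"].round(1),"w",round(s["grip_width"],4),round(s["grip_force"],1))
E
python3 - <<'E'
from h import *
print(ctrl.grip_depth)
to(.4437,-.0193,.002,.097); snap("w3")
for z in(.03,.08,.12):print("vise",plane("top",(315,240),z).round(3),plane("w",(375,98),z,pickle.load(open("w2.pkl","rb"))).round(3))
E
```

```text
0.0187
2.62 [ 0.4374 -0.0158  0.1589] shift [-0.0084 -0.0051  0.1568] shift in goal frame [-0.0059 -0.0041  0.1569] turn [ 0.0064 -0.0157  0.005 ] F [-2.4  1.2 -1.6] w 0.0853 0.0
2.6667 [ 0.4398 -0.0166  0.1629] [[-0.995, -0.102, -0.011], [-0.102, 0.995, 0.003], [0.01, 0.004, -1.0]] [-0.2 -0.7  0.6]
vise [0.363 0.032 0.03 ] [0.355 0.04  0.03 ]
vise [0.357 0.031 0.08 ] [0.357 0.031 0.08 ]
vise [0.353 0.03  0.12 ] [0.358 0.024 0.12 ]
```

View pics/w3.png

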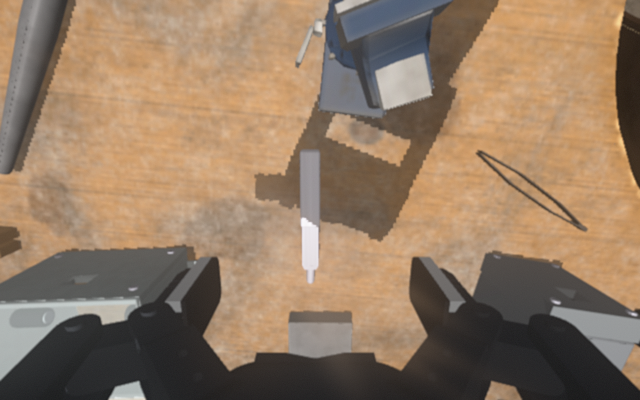

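The gauge now runs straight down the picture, (310,152)–(310,283). The window patch is at about (85,279), and the well is on the right box face.

```bash
python3 - <<'E'
from h import *
m=pickle.load(open("w3.pkl","rb"))
a=plane("w",(310,151.5),.022,m);b=plane("w",(310,283.5),.011,m);d=b-a
print(a.round(4),b.round(4),np.hypot(*d[:2]),np.arctan2(d[1],d[0]))
print("window",plane("w",(85,280),.062,m).round(4),"well",plane("w",(553,280),.07,m).round(4))
to(.4437,-.0193,.002,.097)
E
```

```text
[ 0.3981 -0.0245  0.022 ] [ 0.5316 -0.0117  0.011 ] 0.13411695462753154 0.09578592695003048
window [ 0.5179 -0.2004  0.062 ] well [0.4765 0.1817 0.07  ]
2.67 [ 0.4398 -0.0166  0.1629] shift [-0.0053 -0.0037  0.1608] shift in goal frame [-0.0037 -0.003   0.1609] turn [ 0.0043 -0.0105  0.0049] F [-0.2 -0.7  0.6] w 0.0855 0.0
```

Emit:
{"api": "step_arm", "payload": {"targets": [{"x": -0.004,"y": -0.004,"z": 0.03,"ax": 0,"ay": 0,"az": 0,"gripper": -1},{"x": 0,"y": 0,"z": 0.03,"ax": 0,"ay": 0,"az": 0,"gripper": -1},{"x": 0,"y": 0,"z": 0.03,"ax": 0,"ay": 0,"az": 0,"gripper": -1},{"x": 0,"y": 0,"z": 0.02,"ax": 0,"ay": 0,"az": 0,"gripper": -1},{"x": 0,"y": 0,"z": 0,"ax": 0,"ay": 0,"az": 0,"gripper": -1},{"x": 0,"y": 0,"z": 0,"ax": 0,"ay": 0,"az": 0,"gripper": -1},{"x": 0,"y": 0,"z": 0,"ax": 0,"ay": 0,"az": 0,"gripper": -1}]}}

```text
t: 3.25
tcp_pos: [0.4505, -0.023, 0.0603]
tool_rot: [0.002, -0.05, 0.999, -0.001]
force: [0.1, 0.5, 0.3]
grip_width: 0.0855
grip_force: 0.0
```

```bash
python3 -c "
from h import *
to(.4437,-.0198,.002,.097)"
```

```text
3.25 [ 0.4505 -0.023   0.0603] shift [0.0067 0.004  0.0583] shift in goal frame [0.0064 0.0038 0.0583] turn [-0.0018  0.0047  0.003 ] F [0.1 0.5 0.3] w 0.0855 0.0
```

Emit:
{"api": "step_arm", "payload": {"targets": [{"x": 0.006,"y": 0.004,"z": 0.01,"ax": 0,"ay": 0,"az": 0,"gripper": -1},{"x": 0,"y": 0,"z": 0.015,"ax": 0,"ay": 0,"az": 0,"gripper": -1},{"x": 0,"y": 0,"z": 0.015,"ax": 0,"ay": 0,"az": 0,"gripper": -1},{"x": 0,"y": 0,"z": 0.01,"ax": 0,"ay": 0,"az": 0,"gripper": -1},{"x": 0,"y": 0,"z": 0,"ax": 0,"ay": 0,"az": 0,"gripper": -1},{"x": 0,"y": 0,"z": 0,"ax": 0,"ay": 0,"az": 0,"gripper": -1},{"x": 0,"y": 0,"z": 0,"ax": 0,"ay": 0,"az": 0,"gripper": -1},{"x": 0,"y": 0,"z": 0,"ax": 0,"ay": 0,"az": 0,"gripper": -1}]}}

```text
t: 3.92
tcp_pos: [0.4426, -0.0197, 0.0084]
tool_rot: [0.001, -0.05, 0.999, -0.0]
force: [0.8, -1.0, 0.1]
grip_width: 0.0857
grip_force: 0.0
```

```bash
python3 -c "
from h import *
to(.4437,-.0198,.002,.097)"
```

```text
3.92 [ 0.4426 -0.0197  0.0084] shift [-0.001  -0.0002  0.0064] shift in goal frame [-0.001  -0.0002  0.0064] turn [-0.0008  0.002   0.0022] F [ 0.8 -1.   0.1] w 0.0857 0.0
```

Emit:
{"api": "step_arm", "payload": {"targets": [{"x": -0.001,"y": 0,"z": 0.006,"ax": 0,"ay": 0,"az": 0.002,"gripper": -1},{"x": 0,"y": 0,"z": 0,"ax": 0,"ay": 0,"az": 0,"gripper": -1},{"x": 0,"y": 0,"z": 0,"ax": 0,"ay": 0,"az": 0,"gripper": 0.3},{"x": 0,"y": 0,"z": 0,"ax": 0,"ay": 0,"az": 0,"gripper": 0.6},{"x": 0,"y": 0,"z": 0,"ax": 0,"ay": 0,"az": 0,"gripper": 1},{"x": 0,"y": 0,"z": 0,"ax": 0,"ay": 0,"az": 0,"gripper": 1},{"x": 0,"y": 0,"z": 0,"ax": 0,"ay": 0,"az": 0,"gripper": 1},{"x": 0,"y": 0,"z": 0,"ax": 0,"ay": 0,"az": 0,"gripper": 1}], "force": 60}}

```text
t: 4.58
tcp_pos: [0.443, -0.0194, 0.0017]
tool_rot: [0.0, -0.049, 0.999, -0.0]
force: [0.5, -0.3, -1.2]
grip_width: 0.0169
grip_force: 59.4
```

Emit:
{"api": "step_arm", "payload": {"targets": [{"x": 0,"y": 0,"z": 0,"ax": 0,"ay": 0,"az": 0,"gripper": 1},{"x": 0,"y": 0,"z": 0,"ax": 0,"ay": 0,"az": 0,"gripper": 1},{"x": 0,"y": 0,"z": 0,"ax": 0,"ay": 0,"az": 0,"gripper": 1},{"x": 0,"y": 0,"z": 0,"ax": 0,"ay": 0,"az": 0,"gripper": 1},{"x": 0,"y": 0,"z": 0,"ax": 0,"ay": 0,"az": 0,"gripper": 1},{"x": 0,"y": 0,"z": 0,"ax": 0,"ay": 0,"az": 0,"gripper": 1}]}}

```text
t: 5.08
tcp_pos: [0.443, -0.0194, 0.0016]
tool_rot: [0.0, -0.049, 0.999, -0.0]
force: [0.4, 0.4, 3.0]
grip_width: 0.0166
grip_force: 60.1
```

```bash
python3 -c "
from h import *
to(.4437,-.0198,.002,.097)"
```

```text
5.08 [ 0.443  -0.0194  0.0016] shift [-0.0007 -0.0005 -0.0004] shift in goal frame [-0.0007 -0.0005 -0.0004] turn [-0.0002  0.0005  0.0002] F [0.4 0.4 3. ] w 0.0166 60.1
```

Emit:
{"api": "step_arm", "payload": {"targets": [{"x": 0,"y": 0,"z": -0.01,"ax": 0,"ay": 0,"az": 0,"gripper": 1},{"x": 0,"y": 0,"z": -0.015,"ax": 0,"ay": 0,"az": 0,"gripper": 1},{"x": 0,"y": 0,"z": -0.015,"ax": 0,"ay": 0,"az": 0,"gripper": 1},{"x": 0.01,"y": 0,"z": -0.015,"ax": 0,"ay": 0,"az": 0.04,"gripper": 1},{"x": 0.01,"y": 0,"z": -0.004,"ax": 0,"ay": 0,"az": 0.04,"gripper": 1},{"x": 0,"y": 0.015,"z": 0,"ax": 0,"ay": 0,"az": 0.04,"gripper": 1},{"x": 0,"y": 0.025,"z": 0,"ax": 0,"ay": 0,"az": 0.039,"gripper": 1},{"x": 0,"y": 0.025,"z": 0,"ax": 0,"ay": 0,"az": 0,"gripper": 1}]}}

```text
t: 5.75
tcp_pos: [0.4237, 0.0445, 0.0604]
tool_rot: [-0.0, 0.033, 0.999, -0.0]
force: [-0.2, 0.3, -1.6]
grip_width: 0.0169
grip_force: 59.6
```

```bash
python3 -c "
from h import *
c,s=np.cos(-.062),np.sin(-.062);L=.0877+.02
print(.4868-L*c,.2017-L*s)
to(.4868-L*c,.2017-L*s,.0606,-.062)"
```

```text
0.379306933099688 0.20837312283455395
5.75 [0.4237 0.0445 0.0604] shift [ 5.500e-02  1.607e-01 -1.000e-04] shift in goal frame [ 0.0545  0.1609 -0.0002] turn [-0.     -0.0007 -0.0034] F [-0.2  0.3 -1.6] w 0.0169 59.6
```

Emit:
{"api": "step_arm", "payload": {"targets": [{"x": 0.018,"y": 0.02,"z": 0,"ax": 0,"ay": 0,"az": 0,"gripper": 1},{"x": 0.018,"y": 0.02,"z": 0,"ax": 0,"ay": 0,"az": 0,"gripper": 1},{"x": 0.018,"y": 0.02,"z": 0,"ax": 0,"ay": 0,"az": 0,"gripper": 1},{"x": 0,"y": 0.03,"z": 0,"ax": 0,"ay": 0,"az": 0,"gripper": 1},{"x": 0,"y": 0.03,"z": 0,"ax": 0,"ay": 0,"az": 0,"gripper": 1},{"x": 0,"y": 0.03,"z": 0,"ax": 0,"ay": 0,"az": 0,"gripper": 1},{"x": 0,"y": 0,"z": 0,"ax": 0,"ay": 0,"az": 0,"gripper": 1},{"x": 0,"y": 0,"z": 0,"ax": 0,"ay": 0,"az": 0,"gripper": 1}]}}

```text
t: 6.42
tcp_pos: [0.3792, 0.198, 0.0602]
tool_rot: [-0.001, 0.029, 1.0, -0.0]
force: [-0.9, -1.0, -2.4]
grip_width: 0.0168
grip_force: 59.6
```

```bash
python3 -c "
from h import *
ctrl.sense()
snap('w4')
c,s=np.cos(-.062),np.sin(-.062);L=.0877+.02
to(.4868-L*c,.2017-L*s,.0606,-.062)
cv2.imwrite('pics/top4.png',ctrl.capture('top'));cv2.imwrite('pics/side4.png',ctrl.capture('side'))
C=np.zeros((600,800,3),np.uint8)
w=cv2.imread('pics/w4.png')[200:400,200:440];C[:400,:480]=cv2.resize(w,None,fx=2,fy=2)
t=cv2.imread('pics/top4.png');p=proj('top',[.46,.2,.07])[0].astype(int);C[400:,:400]=cv2.resize(t[p[1]-25:p[1]+25,p[0]-50:p[0]+50],None,fx=4,fy=4,interpolation=cv2.INTER_CUBIC)
t=cv2.imread('pics/side4.png');q=proj('side',[.46,.2,.07])[0].astype(int);C[400:,400:]=cv2.resize(t[q[1]-25:q[1]+25,q[0]-50:q[0]+50],None,fx=4,fy=4,interpolation=cv2.INTER_CUBIC)
cv2.imwrite('pics/c4.png',C);print(p,q)
"
```

```text
6.4667 [0.3791 0.1972 0.06  ] [[-0.998, 0.06, -0.001], [0.06, 0.998, -0.001], [0.001, -0.001, -1.0]] [-0.6 -0.9 -0.9]
6.47 [0.3791 0.1972 0.06  ] shift [ 0.0005  0.0112 -0.0006] shift in goal frame [ 0.0005  0.0112 -0.0006] turn [-0.0008 -0.0014  0.002 ] F [-0.6 -0.9 -0.9] w 0.0168 59.6
[259 200] [328 243]
```

View pics/c4.png

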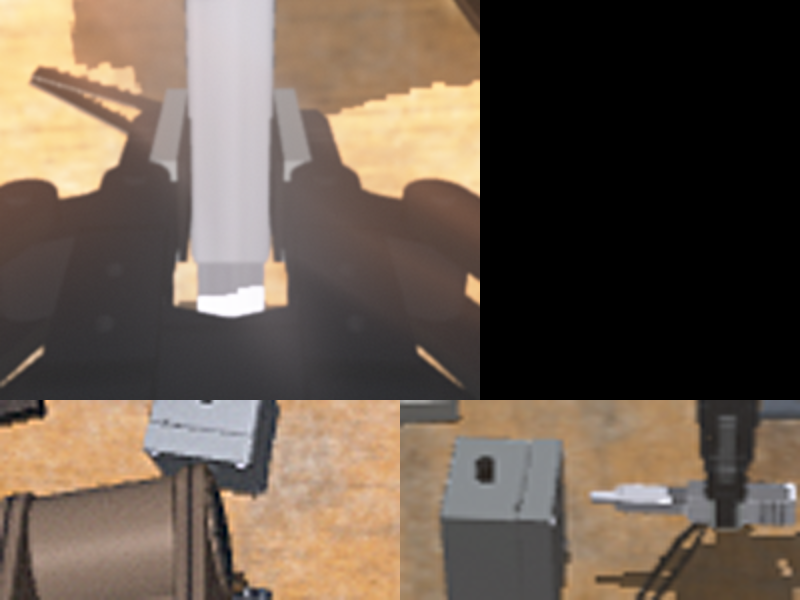

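The gauge is held straight and level, and the shoulder shows at wrist (315,331). In the side view the nose at about (326,241) points at the box with a visible gap.

```bash
python3 -c "
from h import *
m=pickle.load(open('w4.pkl','rb'))
a=plane('w',(295,330.8),.0804,m);b=plane('w',(335.5,330.8),.0804,m);sh=(a+b)/2
print('shoulder',sh.round(4),np.linalg.norm(a-b).round(4),'fwd of tcp',(np.hypot(*(sh-[.3791,.1972,.06])[:2])).round(4))
print('nose by side',plane('side',(278+(592-400+.5)/4-.5,218+(495-400+.5)/4-.5),.0695).round(4))
s=lambda x,y,z:plane('side',(278+(x-400+.5)/4-.5,218+(y-400+.5)/4-.5),z).round(4)
print('box side L/R top corners',s(555,520,.096),s(562,440,.096))
"
```

```text
shoulder [0.403  0.1952 0.0804] 0.0183 fwd of tcp 0.024
nose by side [0.4664 0.1912 0.0695]
box side L/R top corners [0.4876 0.2422 0.096 ] [0.4858 0.1677 0.096 ]
```

Emit:
{"api": "step_arm", "payload": {"targets": [{"x": 0,"y": 0.006,"z": -0.0005,"ax": 0,"ay": 0,"az": 0.002,"gripper": 1},{"x": 0,"y": 0.005,"z": 0,"ax": 0,"ay": 0,"az": 0,"gripper": 1},{"x": 0,"y": 0,"z": 0,"ax": 0,"ay": 0,"az": 0,"gripper": 1},{"x": -0.007,"y": 0,"z": 0,"ax": 0,"ay": 0,"az": 0,"gripper": 1},{"x": -0.008,"y": 0,"z": 0,"ax": 0,"ay": 0,"az": 0,"gripper": 1},{"x": -0.006,"y": 0,"z": 0,"ax": 0,"ay": 0,"az": 0,"gripper": 1},{"x": 0,"y": 0,"z": 0,"ax": 0,"ay": 0,"az": 0,"gripper": 1},{"x": 0,"y": 0,"z": 0,"ax": 0,"ay": 0,"az": 0,"gripper": 1}]}}

```text
t: 7.23
tcp_pos: [0.4023, 0.2066, 0.0609]
tool_rot: [-0.0, 0.032, 0.999, -0.0]
force: [0.0, -0.5, -1.9]
grip_width: 0.0168
grip_force: 59.6
```

```bash
python3 -c "
from h import *
c,s=np.cos(-.062),np.sin(-.062);L=.0867-.011
to(.4868-L*c,.2017-L*s,.0606,-.062)"
```

```text
7.23 [0.4023 0.2066 0.0609] shift [-0.0089  0.0004  0.0003] shift in goal frame [-0.0089  0.0004  0.0003] turn [-0.     -0.0001 -0.0025] F [ 0.  -0.5 -1.9] w 0.0168 59.6
```

Emit:
{"api": "step_arm", "payload": {"targets": [{"x": -0.003,"y": 0,"z": 0,"ax": 0,"ay": 0,"az": 0,"gripper": 1},{"x": -0.003,"y": 0,"z": 0,"ax": 0,"ay": 0,"az": 0,"gripper": 1},{"x": 0,"y": 0,"z": 0,"ax": 0,"ay": 0,"az": 0,"gripper": 1},{"x": 0,"y": 0,"z": 0,"ax": 0,"ay": 0,"az": 0,"gripper": 1}]}}

```text
t: 7.57
tcp_pos: [0.4071, 0.2063, 0.0605]
tool_rot: [-0.001, 0.032, 0.999, -0.0]
force: [-0.8, -1.1, -0.8]
grip_width: 0.0167
grip_force: 59.6
```

Emit:
{"api": "step_arm", "payload": {"targets": [{"x": -0.002,"y": 0,"z": 0,"ax": 0,"ay": 0,"az": 0,"gripper": 1},{"x": 0,"y": 0,"z": 0,"ax": 0,"ay": 0,"az": 0,"gripper": 1},{"x": 0,"y": 0,"z": 0,"ax": 0,"ay": 0,"az": 0,"gripper": 1},{"x": 0,"y": 0,"z": 0,"ax": 0,"ay": 0,"az": 0,"gripper": 1}]}}

```text
t: 7.9
tcp_pos: [0.4092, 0.2062, 0.0606]
tool_rot: [-0.001, 0.032, 0.999, -0.0]
force: [-1.6, 0.4, -1.3]
grip_width: 0.0167
grip_force: 59.6
```

Emit:
{"api": "step_arm", "payload": {"targets": [{"x": -0.002,"y": 0,"z": 0,"ax": 0,"ay": 0,"az": 0,"gripper": 1},{"x": 0,"y": 0,"z": 0,"ax": 0,"ay": 0,"az": 0,"gripper": 1},{"x": 0,"y": 0,"z": 0,"ax": 0,"ay": 0,"az": 0,"gripper": 1},{"x": 0,"y": 0,"z": 0,"ax": 0,"ay": 0,"az": 0,"gripper": 1}]}}

```text
t: 8.23
tcp_pos: [0.4111, 0.2061, 0.0606]
tool_rot: [-0.001, 0.032, 0.999, -0.0]
force: [-3.9, 0.1, -0.8]
grip_width: 0.0168
grip_force: 59.6
```

Emit:
{"api": "step_arm", "payload": {"targets": [{"x": -0.001,"y": 0,"z": 0,"ax": 0,"ay": 0,"az": 0,"gripper": 1},{"x": 0,"y": 0,"z": 0,"ax": 0,"ay": 0,"az": 0,"gripper": 1},{"x": 0,"y": 0,"z": 0,"ax": 0,"ay": 0,"az": 0,"gripper": 1},{"x": 0,"y": 0,"z": 0,"ax": 0,"ay": 0,"az": 0,"gripper": 1}]}}

```text
t: 8.57
tcp_pos: [0.4112, 0.206, 0.0604]
tool_rot: [-0.002, 0.032, 0.999, -0.0]
force: [-6.4, 0.1, 0.8]
grip_width: 0.0165
grip_force: 59.9
```

Emit:
{"api": "step_arm", "payload": {"targets": [{"x": 0,"y": 0,"z": 0,"ax": 0,"ay": 0,"az": 0,"gripper": 1},{"x": 0,"y": 0,"z": 0,"ax": 0,"ay": 0,"az": 0,"gripper": 1},{"x": 0,"y": 0,"z": 0,"ax": 0,"ay": 0,"az": 0,"gripper": 1},{"x": 0,"y": 0,"z": 0,"ax": 0,"ay": 0,"az": 0,"gripper": 1},{"x": 0.01,"y": 0,"z": 0,"ax": 0,"ay": 0,"az": 0,"gripper": 1},{"x": 0.015,"y": 0,"z": 0,"ax": 0,"ay": 0,"az": 0,"gripper": 1},{"x": 0.006,"y": -0.01,"z": 0,"ax": 0,"ay": 0,"az": 0,"gripper": 1},{"x": 0,"y": -0.03,"z": 0,"ax": 0,"ay": 0,"az": 0,"gripper": 1}]}}

```text
t: 9.23
tcp_pos: [0.3792, 0.1693, 0.0614]
tool_rot: [0.002, 0.03, 1.0, 0.001]
force: [-0.0, -0.9, -2.0]
grip_width: 0.0166
grip_force: 59.6
```

Emit:
{"api": "step_arm", "payload": {"targets": [{"x": 0,"y": -0.03,"z": 0,"ax": 0,"ay": 0,"az": 0,"gripper": 1},{"x": 0,"y": -0.03,"z": 0,"ax": 0,"ay": 0,"az": 0,"gripper": 1},{"x": -0.02,"y": -0.03,"z": 0,"ax": 0,"ay": 0,"az": 0,"gripper": 1},{"x": -0.02,"y": -0.03,"z": 0,"ax": 0,"ay": 0,"az": -0.05,"gripper": 1},{"x": 0,"y": -0.03,"z": 0,"ax": 0,"ay": 0,"az": -0.05,"gripper": 1},{"x": 0,"y": -0.03,"z": 0,"ax": 0,"ay": 0,"az": -0.05,"gripper": 1},{"x": 0,"y": -0.03,"z": 0.007,"ax": 0,"ay": 0,"az": -0.045,"gripper": 1},{"x": 0,"y": -0.03,"z": 0,"ax": 0,"ay": 0,"az": 0,"gripper": 1}]}}

```text
t: 9.9
tcp_pos: [0.4184, -0.076, 0.0537]
tool_rot: [0.001, -0.066, 0.998, -0.001]
force: [-0.7, 1.0, -1.5]
grip_width: 0.0167
grip_force: 59.6
```

```bash
python3 -c "
from h import *
c,s=np.cos(.133),np.sin(.133);L=.0867+.02
to(.5168-L*c,-.2025-L*s,.0526,.133)"
```

```text
9.9 [ 0.4184 -0.076   0.0537] shift [ 0.0259 -0.1384  0.0013] shift in goal frame [ 0.0259 -0.1384  0.0011] turn [-0.0017  0.0018 -0.0005] F [-0.7  1.  -1.5] w 0.0167 59.6
```

Emit:
{"api": "step_arm", "payload": {"targets": [{"x": 0.013,"y": -0.025,"z": 0,"ax": 0,"ay": 0,"az": 0,"gripper": 1},{"x": 0.013,"y": -0.025,"z": 0,"ax": 0,"ay": 0,"az": 0,"gripper": 1},{"x": 0,"y": -0.025,"z": 0,"ax": 0,"ay": 0,"az": 0,"gripper": 1},{"x": 0,"y": -0.025,"z": 0,"ax": 0,"ay": 0,"az": 0,"gripper": 1},{"x": 0,"y": -0.02,"z": 0,"ax": 0,"ay": 0,"az": 0,"gripper": 1},{"x": 0,"y": -0.011,"z": 0,"ax": 0,"ay": 0,"az": 0,"gripper": 1},{"x": 0,"y": 0,"z": 0,"ax": 0,"ay": 0,"az": 0,"gripper": 1},{"x": 0,"y": 0,"z": 0,"ax": 0,"ay": 0,"az": 0,"gripper": 1}]}}

```text
t: 10.57
tcp_pos: [0.4099, -0.2073, 0.054]
tool_rot: [0.0, -0.065, 0.998, -0.0]
force: [-0.5, -0.1, -1.9]
grip_width: 0.0167
grip_force: 59.6
```

```bash
python3 -c "
from h import *
c,s=np.cos(.133),np.sin(.133);L=.0867+.02
to(.5168-L*c,-.2025-L*s,.0526,.133)"
```

```text
10.57 [ 0.4099 -0.2073  0.054 ] shift [ 0.     -0.0094  0.0014] shift in goal frame [ 0.0001 -0.0094  0.0014] turn [-0.0003  0.0005 -0.0028] F [-0.5 -0.1 -1.9] w 0.0167 59.6
```

Emit:
{"api": "step_arm", "payload": {"targets": [{"x": 0,"y": -0.005,"z": 0.001,"ax": 0,"ay": 0,"az": -0.003,"gripper": 1},{"x": 0,"y": -0.004,"z": 0,"ax": 0,"ay": 0,"az": 0,"gripper": 1},{"x": 0,"y": 0,"z": 0,"ax": 0,"ay": 0,"az": 0,"gripper": 1},{"x": 0,"y": 0,"z": 0,"ax": 0,"ay": 0,"az": 0,"gripper": 1},{"x": 0,"y": 0,"z": 0,"ax": 0,"ay": 0,"az": 0,"gripper": 1},{"x": 0,"y": 0,"z": 0,"ax": 0,"ay": 0,"az": 0,"gripper": 1}]}}

```text
t: 11.07
tcp_pos: [0.4111, -0.2156, 0.0528]
tool_rot: [-0.0, -0.067, 0.998, 0.0]
force: [0.7, 0.7, -0.9]
grip_width: 0.0165
grip_force: 59.6
```

```bash
python3 -c "
from h import *
c,s=np.cos(.133),np.sin(.133);L=.0867+.02
to(.5168-L*c,-.2025-L*s,.0526,.133)
snap('w5')
for n in ('top','side'): cv2.imwrite(f'pics/{n}5.png',ctrl.capture(n))
C=np.zeros((600,800,3),np.uint8)
w=cv2.imread('pics/w5.png');C[:250,:400]=cv2.resize(w,(400,250))
C[:300,400:]=cv2.resize(w[280:380,250:383],(400,300),interpolation=cv2.INTER_CUBIC)
for n,x in(('top',0),('side',400)):
  t=cv2.imread(f'pics/{n}5.png');p=proj(n,[.5,-.2,.062])[0].astype(int);print(n,p)
  C[300:,x:x+400]=cv2.resize(t[p[1]-30:p[1]+30,p[0]-40:p[0]+40],(400,300),interpolation=cv2.INTER_CUBIC)
cv2.imwrite('pics/c5.png',C)"
```

```text
11.07 [ 0.4111 -0.2156  0.0528] shift [ 0.0002 -0.001   0.0002] shift in goal frame [ 0.0002 -0.001   0.0002] turn [ 0.0002 -0.0001  0.0017] F [ 0.7  0.7 -0.9] w 0.0165 59.6
11.1167 [ 0.4111 -0.2157  0.0528] [[-0.991, -0.134, -0.0], [-0.134, 0.991, 0.0], [0.0, 0.0, -1.0]] [ 0.2  0.6 -0.8]
top [398 197]
side [317 158]
```

Emit:
{"api": "step_arm", "payload": {"targets": [{"x": -0.006,"y": -0.001,"z": 0,"ax": 0,"ay": 0,"az": 0,"gripper": 1},{"x": -0.006,"y": 0,"z": 0,"ax": 0,"ay": 0,"az": 0,"gripper": 1},{"x": -0.006,"y": 0,"z": 0,"ax": 0,"ay": 0,"az": 0,"gripper": 1},{"x": -0.004,"y": 0,"z": 0,"ax": 0,"ay": 0,"az": 0,"gripper": 1},{"x": -0.002,"y": 0,"z": 0,"ax": 0,"ay": 0,"az": 0,"gripper": 1},{"x": 0,"y": 0,"z": 0,"ax": 0,"ay": 0,"az": 0,"gripper": 1},{"x": 0,"y": 0,"z": 0,"ax": 0,"ay": 0,"az": 0,"gripper": 1},{"x": 0,"y": 0,"z": 0,"ax": 0,"ay": 0,"az": 0,"gripper": 1}]}}

```text
t: 11.88
tcp_pos: [0.4349, -0.2136, 0.0527]
tool_rot: [-0.0, -0.067, 0.998, 0.0]
force: [-0.3, 0.3, -1.0]
grip_width: 0.0166
grip_force: 59.6
```

```bash
cat >> h.py <<'E'
def win(L):
    "goal: nose L behind guard face"
    c,s=np.cos(.133),np.sin(.133);L=.0867-L
    to(.5168-L*c,-.2025-L*s,.0526,.133)
    S=ctrl.sense(); print("F guard frame",R.from_euler("z",-.133).apply(S["force"]).round(2),"T",S["torque"].round(2))
E
python3 -c "
from h import *
win(.052)"
```

```text
11.88 [ 0.4349 -0.2136  0.0527] shift [-0.048   0.0001  0.0001] shift in goal frame [-0.048   0.0002  0.0001] turn [ 0.0002 -0.0004  0.0014] F [-0.3  0.3 -1. ] w 0.0166 59.6
F guard frame [-0.25  0.31 -1.  ] T [ 0.02 -0.03  0.04]
```

Emit:
{"api": "step_arm", "payload": {"targets": [{"x": -0.004,"y": 0,"z": 0,"ax": 0,"ay": 0,"az": 0.001,"gripper": 1},{"x": -0.004,"y": 0,"z": 0,"ax": 0,"ay": 0,"az": 0,"gripper": 1},{"x": -0.003,"y": 0,"z": 0,"ax": 0,"ay": 0,"az": 0,"gripper": 1},{"x": -0.002,"y": 0,"z": 0,"ax": 0,"ay": 0,"az": 0,"gripper": 1},{"x": 0,"y": 0,"z": 0,"ax": 0,"ay": 0,"az": 0,"gripper": 1},{"x": 0,"y": 0,"z": 0,"ax": 0,"ay": 0,"az": 0,"gripper": 1}]}}

```text
t: 12.38
tcp_pos: [0.448, -0.212, 0.0528]
tool_rot: [-0.0, -0.067, 0.998, 0.0]
force: [-0.3, -0.9, -0.4]
grip_width: 0.0168
grip_force: 59.6
```

Emit:
{"api": "step_arm", "payload": {"targets": [{"x": -0.002,"y": 0,"z": 0,"ax": 0,"ay": 0,"az": 0,"gripper": 1},{"x": -0.002,"y": 0,"z": 0,"ax": 0,"ay": 0,"az": 0,"gripper": 1},{"x": 0,"y": 0,"z": 0,"ax": 0,"ay": 0,"az": 0,"gripper": 1},{"x": 0,"y": 0,"z": 0,"ax": 0,"ay": 0,"az": 0,"gripper": 1}]}}

```text
t: 12.72
tcp_pos: [0.452, -0.2115, 0.0529]
tool_rot: [0.0, -0.067, 0.998, -0.0]
force: [-0.7, 0.4, -1.8]
grip_width: 0.0163
grip_force: 59.6
```

```bash
python3 -c "
from h import *
win(.052)"
```

```text
12.72 [ 0.452  -0.2115  0.0529] shift [-0.0307  0.0003  0.0003] shift in goal frame [-0.0307  0.0003  0.0003] turn [-0.      0.      0.0003] F [-0.7  0.4 -1.8] w 0.0163 59.6
F guard frame [-0.6   0.51 -1.81] T [-0.02  0.02  0.01]
```

Emit:
{"api": "step_arm", "payload": {"targets": [{"x": -0.002,"y": 0,"z": 0,"ax": 0,"ay": 0,"az": 0,"gripper": 1},{"x": -0.002,"y": 0,"z": 0,"ax": 0,"ay": 0,"az": 0,"gripper": 1},{"x": 0,"y": 0,"z": 0,"ax": 0,"ay": 0,"az": 0,"gripper": 1},{"x": 0,"y": 0,"z": 0,"ax": 0,"ay": 0,"az": 0,"gripper": 1}]}}

```text
t: 13.05
tcp_pos: [0.456, -0.211, 0.0528]
tool_rot: [0.0, -0.067, 0.998, -0.0]
force: [0.6, 0.0, -1.1]
grip_width: 0.0168
grip_force: 59.6
```

Emit:
{"api": "step_arm", "payload": {"targets": [{"x": -0.002,"y": 0,"z": 0,"ax": 0,"ay": 0,"az": 0,"gripper": 1},{"x": -0.002,"y": 0,"z": 0,"ax": 0,"ay": 0,"az": 0,"gripper": 1},{"x": 0,"y": 0,"z": 0,"ax": 0,"ay": 0,"az": 0,"gripper": 1},{"x": 0,"y": 0,"z": 0,"ax": 0,"ay": 0,"az": 0,"gripper": 1}]}}

```text
t: 13.38
tcp_pos: [0.46, -0.2105, 0.0529]
tool_rot: [0.0, -0.067, 0.998, -0.0]
force: [-1.6, 0.8, -1.6]
grip_width: 0.0165
grip_force: 59.6
```

```bash
python3 -c "
from h import *
win(.052)"
```

```text
13.38 [ 0.46   -0.2105  0.0529] shift [-0.0227  0.0003  0.0003] shift in goal frame [-0.0227  0.0004  0.0003] turn [-0.0001  0.0001  0.0003] F [-1.6  0.8 -1.6] w 0.0165 59.6
F guard frame [-1.51  1.03 -1.57] T [-0.03  0.03 -0.  ]
```

Emit:
{"api": "step_arm", "payload": {"targets": [{"x": -0.003,"y": 0,"z": 0,"ax": 0,"ay": 0,"az": 0,"gripper": 1},{"x": -0.003,"y": 0,"z": 0,"ax": 0,"ay": 0,"az": 0,"gripper": 1},{"x": -0.002,"y": 0,"z": 0,"ax": 0,"ay": 0,"az": 0,"gripper": 1},{"x": 0,"y": 0,"z": 0,"ax": 0,"ay": 0,"az": 0,"gripper": 1},{"x": 0,"y": 0,"z": 0,"ax": 0,"ay": 0,"az": 0,"gripper": 1}]}}

```text
t: 13.8
tcp_pos: [0.4679, -0.2094, 0.0528]
tool_rot: [-0.0, -0.067, 0.998, -0.0]
force: [-0.9, 0.8, -0.8]
grip_width: 0.0164
grip_force: 59.6
```

```bash
python3 -c "
from h import *
win(.052)"
```

```text
13.8 [ 0.4679 -0.2094  0.0528] shift [-0.0147  0.0003  0.0002] shift in goal frame [-0.0147  0.0003  0.0002] turn [-0.     -0.      0.0005] F [-0.9  0.8 -0.8] w 0.0164 59.6
F guard frame [-0.74  0.95 -0.78] T [-0.07 -0.03 -0.04]
```

Emit:
{"api": "step_arm", "payload": {"targets": [{"x": -0.003,"y": 0,"z": 0,"ax": 0,"ay": 0,"az": 0,"gripper": 1},{"x": -0.003,"y": 0,"z": 0,"ax": 0,"ay": 0,"az": 0,"gripper": 1},{"x": -0.002,"y": 0,"z": 0,"ax": 0,"ay": 0,"az": 0,"gripper": 1},{"x": 0,"y": 0,"z": 0,"ax": 0,"ay": 0,"az": 0,"gripper": 1},{"x": 0,"y": 0,"z": 0,"ax": 0,"ay": 0,"az": 0,"gripper": 1}]}}

```text
t: 14.22
tcp_pos: [0.4758, -0.2083, 0.0528]
tool_rot: [0.0, -0.067, 0.998, -0.0]
force: [-0.1, 0.4, -1.6]
grip_width: 0.0165
grip_force: 59.6
```

Emit:
{"api": "step_arm", "payload": {"targets": [{"x": -0.003,"y": 0,"z": 0,"ax": 0,"ay": 0,"az": 0,"gripper": 1},{"x": -0.003,"y": 0,"z": 0,"ax": 0,"ay": 0,"az": 0,"gripper": 1},{"x": 0,"y": 0,"z": 0,"ax": 0,"ay": 0,"az": 0,"gripper": 1},{"x": 0,"y": 0,"z": 0,"ax": 0,"ay": 0,"az": 0,"gripper": 1},{"x": 0,"y": 0,"z": 0,"ax": 0,"ay": 0,"az": 0,"gripper": 1},{"x": 0,"y": 0,"z": 0,"ax": 0,"ay": 0,"az": 0,"gripper": 1}]}}

```text
t: 14.72
tcp_pos: [0.4815, -0.2075, 0.0528]
tool_rot: [-0.0, -0.067, 0.998, 0.0]
force: [-0.2, 0.9, -1.0]
grip_width: 0.0165
grip_force: 59.6
```

```bash
python3 -c "
from h import *
win(.052)
F=[]
snap('w6')
for n in ('top','side'): cv2.imwrite(f'pics/{n}6.png',ctrl.capture(n)); F.append(R.from_euler('z',-.133).apply(ctrl.sense()['force']).round(2))
print(F)
C=np.zeros((600,800,3),np.uint8)
w=cv2.imread('pics/w6.png');C[:300,:400]=cv2.resize(w[200:,160:480],(400,250)) if 0 else cv2.resize(w,(400,300))
C[:300,400:]=cv2.resize(w[280:380,250:383],(400,300),interpolation=cv2.INTER_CUBIC)
for n,x in(('top',0),('side',400)):
  t=cv2.imread(f'pics/{n}6.png');p=proj(n,[.5,-.2,.062])[0].astype(int)
  C[300:,x:x+400]=cv2.resize(t[p[1]-30:p[1]+30,p[0]-40:p[0]+40],(400,300),interpolation=cv2.INTER_CUBIC)
cv2.imwrite('pics/c6.png',C)"
```

```text
14.72 [ 0.4815 -0.2075  0.0528] shift [-0.0009  0.0002  0.0002] shift in goal frame [-0.0009  0.0002  0.0002] turn [ 0.0001 -0.0002  0.0003] F [-0.2  0.9 -1. ] w 0.0165 59.6
F guard frame [-0.08  0.88 -0.98] T [-0.06  0.03 -0.02]
14.7667 [ 0.4815 -0.2075  0.0528] [[-0.991, -0.133, -0.0], [-0.133, 0.991, 0.0], [0.0, 0.0, -1.0]] [ 0.2 -0.1 -1.1]
[array([-1.52,  0.26, -1.4 ]), array([ 0.95,  0.62, -1.65])]
```

View pics/c6.png

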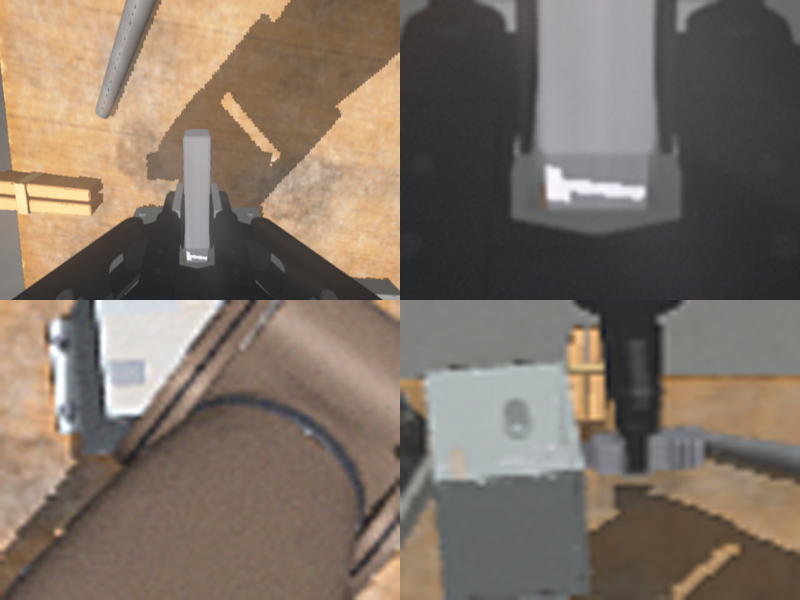

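The wrist close-up shows a band of blade roughly 10 mm long, consistent with the computed 11 mm, between the shoulder (row 152) and the guard face (row 207). The blade sits in the slot, the forces are at noise level, and the side view shows the gauge level in front of the face.

```bash
python3 -c "
from cell import ctrl
print(ctrl.hand_in())"
```

```text
the job is handed in; nothing more can be done
None
```

I handed the job in at about 15 s. I pressed the reset button to its stop with the gauge's nose, about half a second at 4–6 N. The gauge is now held still and level, nose about 51 mm inside the window and about 11 mm of blade showing, with only noise-level force on it. The hand-in returned no verdict.

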